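# Overhang a circuit board's contact edge for inspection

## Task

Push the thin circuit board with the fingertips until it lies flat against the fence at the back of the raised ledge and its gold contact edge sticks out about 35 mm past the end of the ledge, so that the contacts can be inspected from both sides. Only push or slide it: do not lift it or tip it off the ledge, leave the other things on the bench where they are, and finish with the hand clear.

Things in the scene. Friction and masses are not known exactly. Their poses are not given: they have to be found in the camera images.
- ledge: Fixed metal shelf, 140 (x) by 300 mm (y), top surface 60 mm above the bench. A steel fence 12 mm thick runs along the far (+x) long side, 10 mm above the top; its face is at x = +58 mm. Near edge and both ends are open. Origin: centre of the underside, on the bench. x points across to the fence, away from the robot; y along the ledge, to the robot's left; z up. Yaw varies up to 15 degrees.
- ledge_end (a point): Middle of the left (+y) end of the ledge, on its top surface, 150 mm along y from the ledge's origin; axes as the ledge's. The board must overhang this end.
- board: Loose green circuit board, 80 (x) by 140 (y) by 5 mm, 75 to 160 g, lying on the ledge, 45 to 105 mm short of its end, up to 7 degrees askew, its middle 13 to 23 mm short of lying against the fence. Chips are flat (under 1 mm). Origin: centre of the underside; y points to the short edge with the gold contacts (strip 25 mm deep), x to the fence. Flat against the fence, its origin is at x = +18 mm of the ledge.
- board_edge (a point): Middle of the board's short edge with the gold contacts, half way up its thickness, 70 mm along y from the board's origin. Overhang = its distance beyond point ledge_end along the ledge's y.
- jar: Bystander: small amber glass jar with a white cap, 40 mm across, 50 mm high, on the bench just in front of the ledge. Origin: centre of the underside.
- spool: Bystander: small white spool standing on its flange, 44 mm across, 30 mm high, on the bench just in front of the ledge. Origin: centre of the underside.
- driver: Bystander: screwdriver lying on the bench to the robot's right of the ledge, about 200 mm long, blue handle. Origin on its underside.
- tray: Bystander: shallow black parts tray, 100 by 140 mm, 18 mm high, on the bench to the robot's left of the ledge. Origin: centre of the underside.
Mind the look-alikes: they are no part of the job. Of the things like the board, leave any that is blue; of the rest the smaller one is meant.

How it is judged:
At the end, for the whole second after the job is handed in: The contact edge stands 25 to 45 mm past the end of the ledge; the board lies along the fence (within 5 mm of it at its middle, within 0.06 rad of parallel), flat on the ledge and at rest (y of board_edge in the frame of ledge_end between 0.025 and 0.045 m and x of board in the frame of ledge above 0.013 m and angle between the y axis of board and the y axis of ledge, either way round below 0.06 rad and z of board in the frame of ledge between 0.057 and 0.063 m and angle between board's own z axis and vertical below 0.05 rad and linear speed of board below 0.01 m/s); the robot touches nothing.
It fails at once if the board is lifted off the ledge (more than 8 mm) (z of board in the frame of ledge above 0.068 m).
It fails at once if the board falls or tips off the ledge (z of board in the frame of ledge below 0.05 m or angle between board's own z axis and vertical above 0.15 rad).
It fails at once if another thing on the bench is moved more than 15 mm or tipped over (distance of any of jar, spool, driver, tray from where it was at the start of the episode above 0.015 m or angle between any of jar, spool, tray's own z axis and vertical above 0.35 rad).
It also fails if it takes over 45 s, if anything falls off the work surface, if the arm or the gripper's body presses on something with over 40 N, if the wrist force passes 120 N, or if a joint passes its speed limit or range.

## Robot

A 6-joint arm with a two-finger parallel gripper is mounted at the origin on the work surface. World frame = base frame: x ahead of the robot, y to its left, z up, the work surface at z = 0. Lengths are in m, angles in rad, forces in N, time in s.
With the tool pointing down it reaches from about 0.275 to 0.725 m from the base axis. Payload 5.6 kg.
Tool frame: the origin (TCP) lies at the very end of the fingers, on their centre line; the grasp point (between the pads) lies 19 mm behind it; z points along the fingers, y is the direction in which the jaws open and shut (so a half turn about z gives the same grasp; the last joint's range is limited). The gripper opens to 85 mm and grips with 20 to 120 N. Pads are 22 mm wide; open, the fingers measure 114 mm over their backs; the gripper's body (76 mm by 85 mm) begins 54 mm behind the grasp point. The pads swing forward as they close: fully open they stand 13 mm farther back than shut.
Start: joints at [1.497, 0.255, 0.108, 0, -1.424, -0.285], TCP at [0.193, 0.515, 0.231] pointing down, gripper open.
Joint ranges: [-2.95, 2.95], [-1.21, 1.97], [-1.09, 1.5], [-2.87, 1.71], [-2.94, -0.07], [-3.05, 3.05]. Speed limits (rad/s): [2.57, 2.57, 3.14, 3.14, 3.14, 3.14].

## Interface

Orientations are given as a rotation vector (axis times angle).
In Python, from rig import state, read_camera, camera_model, job_done gives the robot as it stands.
- The arm moves only by the tool step_arm, never from a script. Its argument "steps" is a list of rows, each a list of 7 numbers: the finger opening in m, from 0 to 0.0854, then the shift along the tool's x, y, z in m, then the turn, a rotation vector about the tool's x, y, z in degrees. In form: [[fingers, tx, ty, tz, rx, ry, rz], ...]. A call has 1 to 5 rows; each row shifts and turns the commanded pose from where the row before left it, along the tool's axes as they then stand; what a row does not reach is not made up. A row lasts 1/12 s, in which the tool goes at most 41.7 mm and 7.16 degrees, less where a joint would pass 70% of its speed; a pose out of reach is approached as far as the arm can. A call is refused whole if a number of a shift passes 0.0417 or a number of a turn 7.16, either way. A call with a gripper value outside its range is refused whole. The fingers move at their own pace and stop on an object; "squeeze" is the grip in N (left out, the last holds). Time passes only in rows, so rows that do not move let the fingers close. It gives the time, the measured TCP pose, the force and the opening at its end, in the units of the state.
- state(): the state, without advancing time (a new reading comes with each control period).
- read_camera(name): name is "scene" or "top"; returns the picture (420x560x3 uint8, red, green, blue); there is no depth.
- camera_model(name): a dict with "fov_y" (degrees; the focal length in pixels is half the picture's height over the tangent of half this angle, whatever the lens; pixels are square), "cx", "cy" (the principal point, pixels), "R" (3x3) and "t" (3): a world point X has camera coordinates R X + t. Camera axes: x right, y down, z forward; pixel columns grow to the right and rows downward; lengths in m; the calibration is good to about 2 mm. A picture is of the moment at which its call begins. camera_model takes no time and is no camera call.
- job_done(): hands the job in, once; it reports no verdict.
The state is a dict: "clock": time; "joints": joint angles; "joint_vel": joint speeds; "joint_torque": joint torques, N m; "ee_pos": TCP position; "tool_rot": TCP orientation; "ft_force": force on the tool from outside, world axes, zero at the start; "torque": the same for the moment, N m; "grip_width": finger opening in m.
Only numpy, scipy, OpenCV 4.12 (cv2) and the standard library are available. Lean on these libraries where they do the work, as an engineer would, in place of code of your own. Each camera call takes 0.05 s, during which the arm holds its last target. There are 200 camera calls.

## Working session

There is one attempt and no reset: what is moved stays moved. The work goes in short steps, Python scripts to look and compute and a tool call to move; the robot and the scene stay as the last step left them, time stands still between calls to the robot, and variables do not carry over. Pictures are saved under pics/ and viewed, about 8 in all and at most 12, crops included, and the job is handed in when it is done.

Besides the shell and the picture viewer there is one more tool, called after "Request:" as name(argument=value, ...), one argument or row to a line, values as JSON. step_arm: Moves the arm, as the interface text tells. Its arguments: {"type":"object","properties":{"steps":{"type":"array"},"squeeze":{"type":"number"}},"required":["steps"]}

```bash
mkdir -p pics; cat > h.py <<'E'
import numpy as np, cv2
from rig import *
def cam(n):
    m=camera_model(n); f=210/np.tan(np.radians(m["fov_y"])/2)
    return m,f,np.array(m["R"]),np.array(m["t"])
def ray(n,px,z):
    m,f,R,t=cam(n); px=np.atleast_2d(px).astype(float)
    d=np.c_[(px[:,0]-m["cx"])/f,(px[:,1]-m["cy"])/f,np.ones(len(px))]@R
    c=-R.T@t
    return c+d*((z-c[2])/d[:,2])[:,None]
def proj(n,X):
    m,f,R,t=cam(n); p=np.atleast_2d(X)@R.T+t
    return np.c_[p[:,0]/p[:,2]*f+m["cx"],p[:,1]/p[:,2]*f+m["cy"]]
def shot(n,name):
    im=read_camera(n)[:,:,::-1].copy(); cv2.imwrite(f"pics/{name}.png",im); return im
E
python3 - <<'E'
from h import *
print(state())
for n in("scene","top"):
    shot(n,n+"0"); m=camera_model(n); print(m, -np.array(m["R"]).T@m["t"])
E
```

```text
{'clock': 0.0, 'joints': array([ 1.49660826e+00,  2.55726783e-01,  1.06961897e-01, -4.77122034e-04,
       -1.42393773e+00, -2.84612972e-01]), 'joint_vel': array([ 0.00092582,  0.00068114,  0.00181872, -0.00090441, -0.00242524,
        0.00073986]), 'joint_torque': array([-6.25256362e-04, -3.86626947e+01,  2.37942696e+01,  5.36494598e+00,
       -6.05963884e-03,  5.95801211e-06]), 'ee_pos': array([0.19289443, 0.51450017, 0.23038925]), 'tool_rot': array([ 3.08923893e+00, -5.60346406e-01, -4.22461254e-04]), 'ft_force': array([0.20407068, 0.22860381, 0.62431533]), 'torque': array([-0.00164085, -0.02408523,  0.03642988]), 'grip_width': 0.08511457134096817}
{'fov_y': 47.90754314755828, 'cx': 276.7855440458094, 'cy': 218.53122846360387, 'R': array([[ 0.8177022 ,  0.57537595,  0.01748216],
       [ 0.38269986, -0.52069039, -0.76316599],
       [-0.43000457,  0.63073293, -0.64596597]]), 't': array([-0.44176619, -0.14245165,  1.71875492])} [ 1.15482188 -0.90406689  1.00926597]
{'fov_y': 44.29367864361719, 'cx': 277.70860578766826, 'cy': 218.1277850728528, 'R': array([[-0.0279605 , -0.99928111,  0.02560227],
       [-0.99635179,  0.0257943 , -0.08134968],
       [ 0.0806308 , -0.02778345, -0.99635674]]), 't': array([0.01266844, 0.53787186, 1.45583721])} [0.41887849 0.03923348 1.49396457]
```

View pics/top0.png

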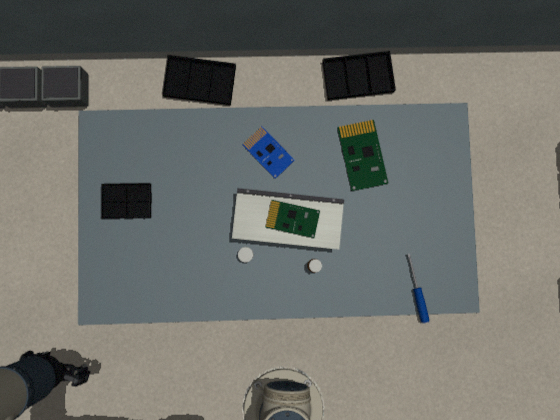

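View pics/scene0.png

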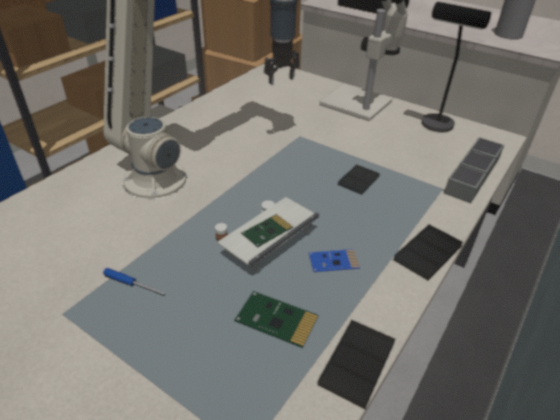

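The top view shows the ledge at about (231–344, 188–250), with the small green board on it, its gold contacts toward +y at x≈272. The spool and jar are at (245,255) and (315,266), the tray at (126,200) and the driver at (418,290). The big green and blue boards are decoys.

```bash
cat > meas.py <<'E'
from h import *
def rect_fit(mask):
    cs,_=cv2.findContours(mask,cv2.RETR_EXTERNAL,cv2.CHAIN_APPROX_NONE)
    c=max(cs,key=cv2.contourArea); return c[:,0,:]
def measure(name,ledge=None,verbose=True):
    im=shot("top",name); K=4
    big=cv2.resize(im,None,fx=K,fy=K,interpolation=cv2.INTER_CUBIC)
    roi=np.zeros(big.shape[:2],np.uint8); roi[180*K:262*K,215*K:360*K]=255
    hsv=cv2.cvtColor(big,cv2.COLOR_BGR2HSV); H,S,V=cv2.split(hsv)
    topx=lambda c,z:ray("top",(c+.5)/K-.5,z)[:,:2]
    b=((S>90)&(H>15)&(H<95)&(roi>0)).astype(np.uint8)*255
    b=cv2.morphologyEx(cv2.morphologyEx(b,cv2.MORPH_CLOSE,np.ones((25,25))),cv2.MORPH_OPEN,np.ones((13,13)))
    g=((S>90)&(H>15)&(H<33)&(roi>0)&(b>0)).astype(np.uint8)*255
    g=cv2.morphologyEx(g,cv2.MORPH_OPEN,np.ones((7,7)))
    bp=topx(rect_fit(b),.065); gp=topx(rect_fit(g),.065)
    (c,s,a)=cv2.minAreaRect((bp*1000).astype(np.float32))
    box=cv2.boxPoints((c,s,a)); gc=gp.mean(0)*1000; c=np.array(c)
    e=[box[1]-box[0],box[2]-box[1]]; u=max(e,key=np.linalg.norm); u=u/np.linalg.norm(u)
    if u@(gc-c)<0:u=-u
    yaw=np.arctan2(-u[0],u[1])
    print("board c",c,"size",s,"yaw deg",np.degrees(yaw),"gold",gc)
    out=dict(c=c/1000,yaw=yaw)
    if ledge is None:
        w=((V>130)&(S<60)&(roi>0)).astype(np.uint8)*255|b
        w=cv2.morphologyEx(w,cv2.MORPH_OPEN,np.ones((9,9)))
        wc=rect_fit(w); lp=topx(wc,.06)
        (lc,ls,la)=cv2.minAreaRect((lp*1000).astype(np.float32)); lb=cv2.boxPoints((lc,ls,la))
        print("ledge c",lc,"size",ls,"box",lb.tolist())
        cv2.drawContours(big,[wc[:,None]],-1,(0,0,255),1)
    cv2.drawContours(big,[rect_fit(b)[:,None]],-1,(255,0,255),1)
    cv2.imwrite(f"pics/{name}_a.png",big[180*K:280*K,210*K:365*K])
    return out
if __name__=="__main__":
    import sys; measure(sys.argv[1])
E
python3 meas.py m1
```

```text
board c [532.60913086 -40.80574036] size (139.33489990234375, 78.13134765625) yaw deg -13.798545 gold [546.5969517   13.85379091]
ledge c (527.2923583984375, -28.893295288085938) size (302.0841064453125, 129.44778442382812) box [[442.5045471191406, -169.65518188476562], [570.734130859375, -187.37261962890625], [612.0802001953125, 111.86859130859375], [483.8505859375, 129.58602905273438]]
```

View pics/m1_a.png

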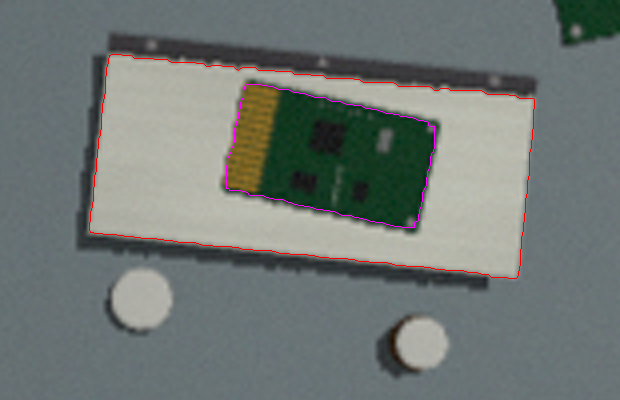

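Measured: ledge yaw is about -7.9° with its centre at (533,-30). The board sits at local (1,-11) mm, -5.9° askew relative to the ledge, with its edge 91 mm short of the end. All of this fits the given ranges. I'll go above the near side of the board, with the fingers as a 60 mm-wide pusher.

Request:
step_arm(
  steps=[
    [0.06,0,0,0,0,0,-6.35],
    [0.06,0,0,0,0,0,-6.35],
    [0.06,0.0228,0.0336,0,0,0,0],
    [0.06,0.0228,0.0336,0,0,0,0],
    [0.06,0.0228,0.0336,0,0,0,0],
  ],
  squeeze=20,
)

```text
clock: 0.57
ee_pos: [0.2472, 0.4044, 0.2305]
tool_rot: [3.133, -0.213, -0.0]
ft_force: [1.3, 0.3, -0.1]
grip_width: 0.0601
```

Request:
step_arm(
  steps=[
    [0.06,0.0228,0.0336,0,0,0,0],
    [0.06,0.0228,0.0336,0,0,0,0],
    [0.06,0.0228,0.0336,0,0,0,0],
    [0.06,0.0228,0.0336,0,0,0,0],
    [0.06,0.0228,0.0336,0,0,0,0],
  ],
)

```text
clock: 0.98
ee_pos: [0.3372, 0.2218, 0.2313]
tool_rot: [-3.134, 0.214, -0.0]
ft_force: [1.4, 0.5, 0.7]
grip_width: 0.0602
```

Request:
step_arm(
  steps=[
    [0.06,0.0228,0.0336,0,0,0,0],
    [0.06,0.0228,0.0336,0,0,0,0],
    [0.06,0.0228,0.0336,0,0,0,0],
    [0.06,0.0228,0.0336,0,0,0,0],
    [0.06,0.0228,0.0336,0,0,0,0],
  ],
)

```text
clock: 1.4
ee_pos: [0.4272, 0.0397, 0.2313]
tool_rot: [-3.134, 0.215, -0.0]
ft_force: [1.0, 1.0, 0.3]
grip_width: 0.0601
```

Request:
step_arm(
  steps=[
    [0.06,0.0228,0.0336,0,0,0,0],
    [0.06,0.0228,0.0336,0,0,0,0],
    [0.06,0,0,0.04,0,0,0],
    [0.06,0,0,0.04,0,0,0],
    [0.06,0,0,0.04,0,0,0],
  ],
)

```text
clock: 1.82
ee_pos: [0.4631, -0.032, 0.1099]
tool_rot: [-3.133, 0.219, -0.002]
ft_force: [0.6, -0.7, -1.8]
grip_width: 0.06
```

Request:
step_arm(
  steps=[
    [0.06,0,0,0.03,0,0,0],
    [0.06,0,0,0.004,0,0,0],
    [0.06,0,0,0,0,0,0],
  ],
)

```text
clock: 2.07
ee_pos: [0.4617, -0.0315, 0.0761]
tool_rot: [3.133, -0.215, -0.006]
ft_force: [0.3, -0.2, 1.3]
grip_width: 0.0599
```

```bash
python3 - <<'E'
from h import *
im=shot("scene","s1"); print(state()["ee_pos"])
cv2.imwrite("pics/s1c.png",cv2.resize(im[130:290,170:370],None,fx=4,fy=3.75,interpolation=cv2.INTER_CUBIC))
E
```

```text
[ 0.46352083 -0.03116061  0.07813246]
```

View pics/s1c.png

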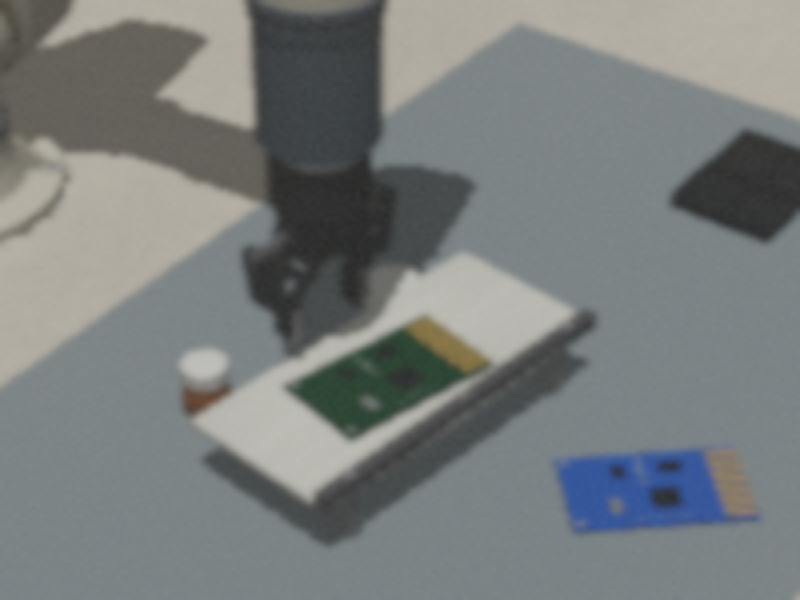

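The fingers are straddling the near edge beside the board (tips near crop pixels (293,345) and (355,300)), clear of the jar. Now descending to find the ledge by feel.

Request:
step_arm(
  steps=[
    [0.06,0,0,0.006,0,0,0],
    [0.06,0,0,0.003,0,0,0],
    [0.06,0,0,0,0,0,0],
  ],
)

```text
clock: 2.37
ee_pos: [0.4635, -0.0308, 0.069]
tool_rot: [-3.134, 0.215, -0.002]
ft_force: [0.9, -0.4, -0.2]
grip_width: 0.0601
```

Request:
step_arm(
  steps=[
    [0.06,0,0,0.003,0,0,0],
    [0.06,0,0,0,0,0,0],
  ],
)

```text
clock: 2.53
ee_pos: [0.4631, -0.0309, 0.0654]
tool_rot: [-3.134, 0.215, -0.001]
ft_force: [0.3, -0.4, -0.1]
grip_width: 0.0602
```

Request:
step_arm(
  steps=[
    [0.06,0,0,0.002,0,0,0],
    [0.06,0,0,0,0,0,0],
  ],
)

```text
clock: 2.7
ee_pos: [0.4629, -0.031, 0.0632]
tool_rot: [-3.134, 0.215, 0.0]
ft_force: [-0.1, -0.1, -0.1]
grip_width: 0.0599
```

Request:
step_arm(
  steps=[
    [0.06,0,0,0.002,0,0,0],
    [0.06,0,0,0,0,0,0],
  ],
)

```text
clock: 2.87
ee_pos: [0.4628, -0.0311, 0.061]
tool_rot: [3.134, -0.215, -0.001]
ft_force: [0.5, 0.6, 0.4]
grip_width: 0.0602
```

Request:
step_arm(
  steps=[
    [0.06,0,0,0.002,0,0,0],
    [0.06,0,0,0,0,0,0],
  ],
)

```text
clock: 3.03
ee_pos: [0.4628, -0.0311, 0.0589]
tool_rot: [3.134, -0.215, -0.001]
ft_force: [0.6, 0.5, -0.0]
grip_width: 0.06
```

Request:
step_arm(
  steps=[
    [0.06,0,0,0.0015,0,0,0],
    [0.06,0,0,0,0,0,0],
  ],
)

```text
clock: 3.2
ee_pos: [0.4629, -0.031, 0.0575]
tool_rot: [3.134, -0.215, -0.001]
ft_force: [0.1, -1.0, -0.2]
grip_width: 0.06
```

Request:
step_arm(
  steps=[
    [0.06,0,0,-0.006,0,0,0],
    [0.06,0.01,0,0,0,0,0],
    [0.06,0,0,0.003,0,0,0],
    [0.06,0,0,0.002,0,0,0],
    [0.06,0,0,0,0,0,0],
  ],
)

```text
clock: 3.62
ee_pos: [0.4724, -0.0325, 0.0581]
tool_rot: [3.134, -0.216, -0.002]
ft_force: [-0.3, 0.1, -0.5]
grip_width: 0.0599
```

Request:
step_arm(
  steps=[
    [0.06,0,0,0.0015,0,0,0],
    [0.06,0,0,0,0,0,0],
  ],
)

```text
clock: 3.78
ee_pos: [0.4725, -0.0325, 0.0569]
tool_rot: [3.134, -0.215, -0.001]
ft_force: [-0.6, 0.4, 0.4]
grip_width: 0.0599
```

Request:
step_arm(
  steps=[
    [0.06,0,0,0.0015,0,0,0],
    [0.06,0,0,0,0,0,0],
  ],
)

```text
clock: 3.95
ee_pos: [0.4726, -0.0324, 0.0555]
tool_rot: [3.134, -0.215, -0.001]
ft_force: [-0.3, 1.0, -0.0]
grip_width: 0.0602
```

Request:
step_arm(
  steps=[
    [0.06,0,0,0.0015,0,0,0],
    [0.06,0,0,0,0,0,0],
  ],
)

```text
clock: 4.12
ee_pos: [0.473, -0.0324, 0.055]
tool_rot: [3.134, -0.215, 0.001]
ft_force: [-2.8, 1.6, 6.7]
grip_width: 0.0596
```

Request:
step_arm(
  steps=[
    [0.06,0,0,0.0015,0,0,0],
    [0.06,0,0,0,0,0,0],
  ],
)

```text
clock: 4.28
ee_pos: [0.473, -0.0324, 0.0549]
tool_rot: [3.134, -0.214, 0.002]
ft_force: [-7.8, 2.6, 19.5]
grip_width: 0.0599
```

Request:
step_arm(
  steps=[
    [0.06,0,0,0.001,0,0,0],
    [0.06,0,0,0,0,0,0],
  ],
)

```text
clock: 4.45
ee_pos: [0.4731, -0.0324, 0.0549]
tool_rot: [3.134, -0.214, 0.002]
ft_force: [-11.2, 4.1, 28.0]
grip_width: 0.0602
```

Contact is at TCP z≈0.055 with this opening (tips 5 mm above the TCP). Raise about 2 mm off the ledge and push toward the fence.

Request:
step_arm(
  steps=[
    [0.06,0,0,-0.005,0,0,0],
    [0.06,0,0,0,0,0,0],
    [0.06,0.004,0,0,0,0,0],
    [0.06,0.004,0,0,0,0,0],
    [0.06,0.004,0,0,0,0,0],
  ],
)

```text
clock: 4.87
ee_pos: [0.4847, -0.0342, 0.0562]
tool_rot: [3.134, -0.215, -0.002]
ft_force: [-0.9, -0.8, 0.4]
grip_width: 0.0601
```

Request:
step_arm(
  steps=[
    [0.06,0.004,0,0,0,0,0],
    [0.06,0.003,0,0,0,0,0],
    [0.06,0.002,0,0,0,0,0],
    [0.06,0,0,0,0,0,0],
  ],
)

```text
clock: 5.2
ee_pos: [0.4942, -0.0353, 0.0566]
tool_rot: [3.134, -0.215, 0.0]
ft_force: [0.1, -0.4, -0.4]
grip_width: 0.0598
```

```bash
python3 meas.py m2
```

```text
board c [5.76509277e+02 1.57588959e-01] size (53.729923248291016, 30.81525230407715) yaw deg -1.4242246 gold [577.01198836  14.77356948]
ledge c (466.2282409667969, 123.64026641845703) size (113.38111114501953, 106.46825408935547) box [[398.5503234863281, 161.94679260253906], [423.7455139160156, 58.502647399902344], [533.9061279296875, 85.333740234375], [508.7109680175781, 188.77789306640625]]
```

View pics/m2_a.png

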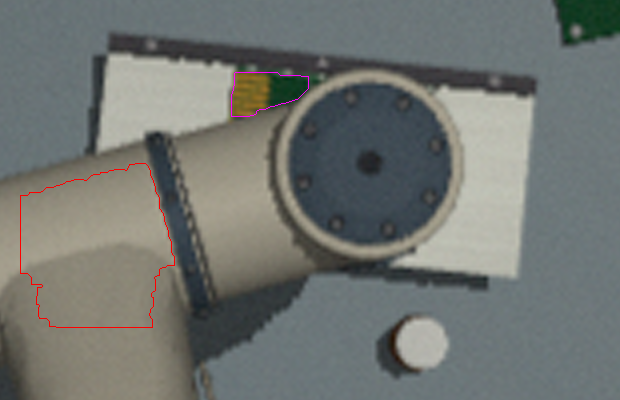

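The arm hides most of the board, but its visible contact corner (≈235,75) has moved toward the fence. There's no fence force yet, so I'll continue until contact is felt.

Request:
step_arm(
  steps=[
    [0.06,0.002,0,0,0,0,0],
    [0.06,0.002,0,0,0,0,0],
    [0.06,0,0,0,0,0,0],
  ],
)

```text
clock: 5.5
ee_pos: [0.4973, -0.036, 0.0566]
tool_rot: [3.134, -0.215, -0.002]
ft_force: [-1.7, -0.3, 0.7]
grip_width: 0.0596
```

Request:
step_arm(
  steps=[
    [0.06,0.001,0,0,0,0,0],
    [0.06,0.001,0,0,0,0,0],
    [0.06,0,0,0,0,0,0],
  ],
)

```text
clock: 5.75
ee_pos: [0.4976, -0.0362, 0.0564]
tool_rot: [3.134, -0.216, -0.006]
ft_force: [-7.0, -0.4, 4.5]
grip_width: 0.0597
```

Request:
step_arm(
  steps=[
    [0.06,0.001,0,0,0,0,0],
    [0.06,0,0,0,0,0,0],
  ],
)

```text
clock: 5.92
ee_pos: [0.4977, -0.0363, 0.0562]
tool_rot: [3.134, -0.216, -0.009]
ft_force: [-9.5, 2.6, 6.8]
grip_width: 0.06
```

Fence contact felt (TCP at local x −34). Retreat, lift, close the fingers and move behind the rear short edge.

Request:
step_arm(
  steps=[
    [0.06,-0.01,0,0,0,0,0],
    [0.06,-0.012,0,0,0,0,0],
    [0.06,0,0,-0.04,0,0,0],
    [0.0,0.02,0.03,-0.01,0,0,0],
    [0.0,0.02,0.03,0,0,0,0],
  ],
)

```text
clock: 6.33
ee_pos: [0.5135, -0.0979, 0.1113]
tool_rot: [-3.135, 0.208, -0.014]
ft_force: [1.9, 0.4, -0.4]
grip_width: 0.0367
```

Request:
step_arm(
  steps=[
    [0.0,0.02,0.03,0,0,0,0],
    [0.0,0.014,0.02,0,0,0,0],
    [0.0,0,0.02,0,0,0,0],
    [0.0,0,0,0,0,0,0],
  ],
)

```text
clock: 6.67
ee_pos: [0.5348, -0.1752, 0.1066]
tool_rot: [3.133, -0.22, 0.001]
ft_force: [-0.8, 0.3, 0.2]
grip_width: 0.0
```

```bash
python3 - <<'E'
from h import *
from meas import measure
p=state()["ee_pos"]*1000; d=p[:2]-[533.2,-29.7]
a=np.radians(-7.87); ux=np.array([np.cos(a),np.sin(a)]); uy=np.array([-np.sin(a),np.cos(a)])
print("tcp",p,"local",d@ux,d@uy); measure("m3",1)
E
```

```text
tcp [ 534.84247982 -175.21317637  106.57908357] local 21.551532082597486 -143.91773241306637Traceback (most recent call last):
  File "<stdin>", line 5, in <module>
  File "meas.py", line 15, in measure
    bp=topx(rect_fit(b),.065); gp=topx(rect_fit(g),.065)
            ~~~~~~~~^^^
  File "meas.py", line 4, in rect_fit
    c=max(cs,key=cv2.contourArea); return c[:,0,:]
ValueError: max() iterable argument is empty
```

```bash
python3 - <<'E'
from h import *
a=cv2.imread("pics/m3.png"); b=shot("scene","s3")
cv2.imwrite("pics/c3.png",np.hstack([cv2.resize(a[150:300,200:380],(396,330)),cv2.resize(b[120:290,170:370],(396,330))]))
E
```

```text
(no output)
```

View pics/c3.png

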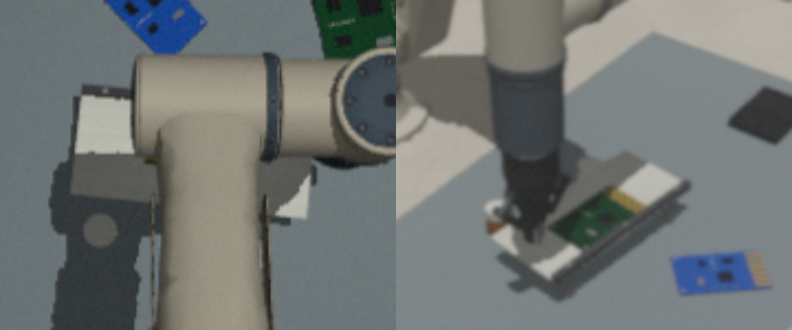

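The scene view shows the board along the fence with the closed fingers above the ledge behind its rear edge, and nothing has been disturbed. Now descending.

Request:
step_arm(
  steps=[
    [0.0,-0.002,-0.02,0.02,0,0,0],
    [0.0,0,0,0.018,0,0,0],
    [0.0,0,0,0,0,0,0],
  ],
)

```text
clock: 7.02
ee_pos: [0.5329, -0.1501, 0.0657]
tool_rot: [-3.133, 0.213, 0.009]
ft_force: [-0.6, 0.4, -1.3]
grip_width: -0.0001
```

Request:
step_arm(
  steps=[
    [0.0,0,0,0.004,0,0,0],
    [0.0,0,0,0,0,0,0],
    [0.0,0,0,0,0,0,0],
  ],
)

```text
clock: 7.27
ee_pos: [0.5359, -0.1521, 0.0659]
tool_rot: [3.134, -0.215, 0.003]
ft_force: [0.3, -0.7, 0.4]
grip_width: -0.0003
```

Request:
step_arm(
  steps=[
    [0.0,0,0,0.003,0,0,0],
    [0.0,0,0,0,0,0,0],
    [0.0,0,0,0,0,0,0],
  ],
)

```text
clock: 7.52
ee_pos: [0.5352, -0.1522, 0.062]
tool_rot: [-3.134, 0.216, -0.001]
ft_force: [-0.1, -0.2, 1.3]
grip_width: -0.0002
```

Request:
step_arm(
  steps=[
    [0.0,0,-0.005,0,0,0,0],
    [0.0,0,-0.005,0,0,0,0],
    [0.0,0,-0.006,0,0,0,0],
    [0.0,0,-0.006,0,0,0,0],
    [0.0,0,-0.006,0,0,0,0],
  ],
)

```text
clock: 7.93
ee_pos: [0.5391, -0.1235, 0.0618]
tool_rot: [-3.134, 0.215, -0.0]
ft_force: [-0.3, 0.2, -0.3]
grip_width: -0.0001
```

Request:
step_arm(
  steps=[
    [0.0,0,-0.006,0,0,0,0],
    [0.0,0,-0.006,0,0,0,0],
    [0.0,0,-0.006,0,0,0,0],
    [0.0,0,-0.006,0,0,0,0],
    [0.0,0,-0.006,0,0,0,0],
  ],
)

```text
clock: 8.35
ee_pos: [0.543, -0.0941, 0.0618]
tool_rot: [3.134, -0.215, -0.0]
ft_force: [-0.1, -0.9, 0.6]
grip_width: 0.0001
```

```bash
python3 - <<'E'
from h import *
p=state()["ee_pos"]*1000; d=p[:2]-[533.2,-29.7]
a=np.radians(-7.87); print(p, d@[np.cos(a),np.sin(a)], d@[-np.sin(a),np.cos(a)])
a=shot("top","t4"); b=shot("scene","s4")
cv2.imwrite("pics/c4.png",np.hstack([cv2.resize(a[150:300,200:380],(396,330)),cv2.resize(b[160:280,205:345],(396,330))]))
E
```

```text
[543.03341834 -94.09258258  61.79566763] 18.55781243103844 -62.439638090097475
```

View pics/c4.png

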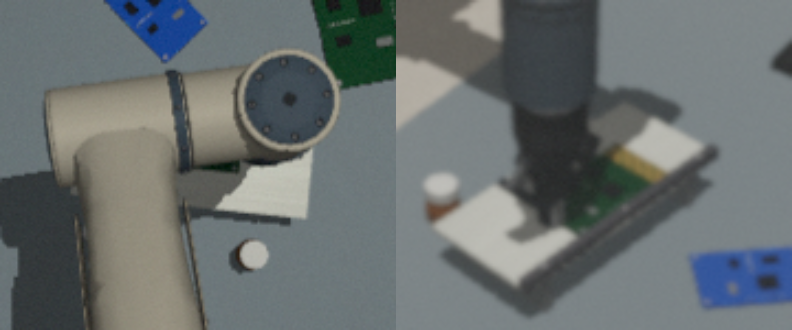

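The fingers are behind the rear edge and the board is sliding along the fence, still parallel. Continue.

Request:
step_arm(
  steps=[
    [0.0,0,-0.006,0,0,0,0],
    [0.0,0,-0.006,0,0,0,0],
    [0.0,0,-0.006,0,0,0,0],
    [0.0,0,-0.006,0,0,0,0],
    [0.0,0,-0.006,0,0,0,0],
  ],
)

```text
clock: 8.87
ee_pos: [0.547, -0.0644, 0.0618]
tool_rot: [3.134, -0.215, -0.001]
ft_force: [-0.2, -0.8, 0.3]
grip_width: -0.0002
```

Request:
step_arm(
  steps=[
    [0.0,0,-0.006,0,0,0,0],
    [0.0,0,-0.006,0,0,0,0],
    [0.0,0,-0.006,0,0,0,0],
    [0.0,0,-0.006,0,0,0,0],
    [0.0,0,-0.006,0,0,0,0],
  ],
)

```text
clock: 9.28
ee_pos: [0.5512, -0.0346, 0.0617]
tool_rot: [3.134, -0.215, -0.001]
ft_force: [-1.8, -1.8, -0.5]
grip_width: -0.0001
```

Request:
step_arm(
  steps=[
    [0.0,0,-0.006,0,0,0,0],
    [0.0,0,-0.006,0,0,0,0],
    [0.0,0,-0.005,0,0,0,0],
    [0.0,0,-0.003,0,0,0,0],
    [0.0,0,0,0,0,0,0],
  ],
)

```text
clock: 9.7
ee_pos: [0.5545, -0.0145, 0.0618]
tool_rot: [-3.134, 0.214, -0.001]
ft_force: [0.4, -0.9, 0.6]
grip_width: -0.0001
```

```bash
python3 - <<'E'
from h import *
p=state()["ee_pos"]*1000; d=p[:2]-[533.2,-29.7]
a=np.radians(-7.87); print(p, d@[np.cos(a),np.sin(a)], d@[-np.sin(a),np.cos(a)])
im=shot("scene","s5"); K=4
big=cv2.resize(im,None,fx=K,fy=K,interpolation=cv2.INTER_CUBIC)
cv2.imwrite("pics/c5.png",big[160*K:290*K,205*K:355*K])
E
```

```text
[554.48405768 -14.45790902  61.83598884] 18.99655238817202 18.01286889476686
```

View pics/c5.png

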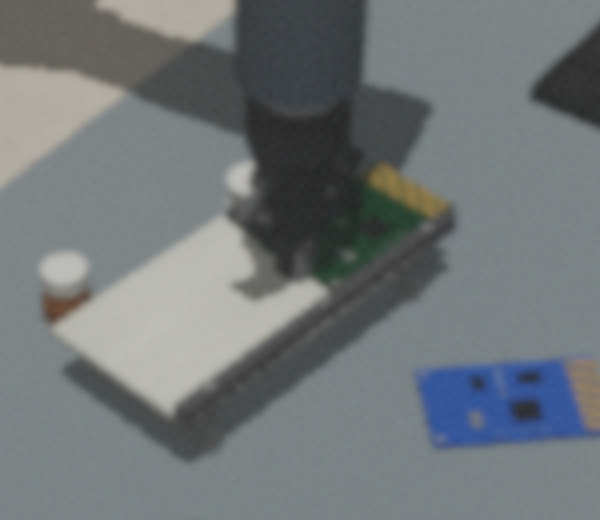

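The contacts now protrude past the ledge end (gold outer corners at ≈(378,166) and (449,210) in the crop). I'll measure the overhang from those corners.

```bash
python3 - <<'E'
from h import *
a=np.radians(-7.87); R=np.array([[np.cos(a),np.sin(a)],[-np.sin(a),np.cos(a)]])
px=np.array([[378,166],[449,210],[328,288]])/4-.4+[205,160]
print((ray("scene",px,.065)[:,:2]*1000-[533.2,-29.7])@R.T)
# ledge corners as calibration check: right-end near & fence-top corner
px=np.array([[54,333],[455,205]])/4-.4+[205,160]
for z in(.06,.07): print((ray("scene",px,z)[:,:2]*1000-[533.2,-29.7])@R.T)
E
```

```text
[[-21.16205662 160.48817369]
 [ 55.74262617 157.16774144]
 [ 49.02173633  22.40882009]]
[[ -65.36323896 -149.35053611]
 [  51.59751134  170.32045292]]
[[ -56.92668117 -156.00478092]
 [  58.80195132  160.29864834]]
```

Request:
step_arm(
  steps=[
    [0.0,0,-0.004,0,0,0,0],
    [0.0,0,-0.004,0,0,0,0],
    [0.0,0,-0.004,0,0,0,0],
    [0.0,0,0,0,0,0,0],
    [0.0,0,0.012,0,0,0,0],
  ],
)

```text
clock: 10.17
ee_pos: [0.5545, -0.014, 0.0618]
tool_rot: [-3.134, 0.212, -0.001]
ft_force: [0.8, -0.1, 0.8]
grip_width: 0.0001
```

Request:
step_arm(
  steps=[
    [0.0,0,0.012,0,0,0,0],
    [0.0,0,0,-0.02,0,0,0],
    [0.0,0,0,-0.035,0,0,0],
    [0.0,-0.02,0.035,0,0,0,0],
    [0.0,-0.02,0.035,0,0,0,0],
  ],
)

```text
clock: 10.58
ee_pos: [0.5045, -0.0919, 0.1187]
tool_rot: [-3.134, 0.212, -0.008]
ft_force: [-0.0, -1.4, -0.7]
grip_width: 0.0001
```

Request:
step_arm(
  steps=[
    [0.0,-0.02,0.035,0,0,0,0],
    [0.0,-0.02,0.035,0,0,0,0],
    [0.0,-0.02,0.035,0,0,0,0],
    [0.0,-0.02,0.035,0,0,0,0],
    [0.0,-0.01,0.035,0,0,0,0],
  ],
)

```text
clock: 11.0
ee_pos: [0.387, -0.2537, 0.1171]
tool_rot: [-3.134, 0.216, -0.0]
ft_force: [1.1, -0.6, -0.8]
grip_width: 0.0003
```

```bash
python3 - <<'E'
from h import *
from meas import measure
print(state()["ee_pos"])
try:
    o=measure("m6",1); a=np.radians(-7.87); d=o["c"]*1000-[533.2,-29.7]
    x,y=d@[np.cos(a),np.sin(a)], d@[-np.sin(a),np.cos(a)]; print("x",x,"y",y,"overhang",y+70-150,"rel",o["yaw"]-a)
except Exception as e: print(e)
E
```

```text
[ 0.38699329 -0.25369708  0.11710174]
board c [565.11352539  72.47779846] size (140.4380645751953, 80.5334701538086) yaw deg -6.512845 gold [572.01558357 128.78012493]
x 17.62215447657742 y 105.5852038544475 overhang 25.585203854447514 rel 0.02368681714170029
```

View pics/m6_a.png

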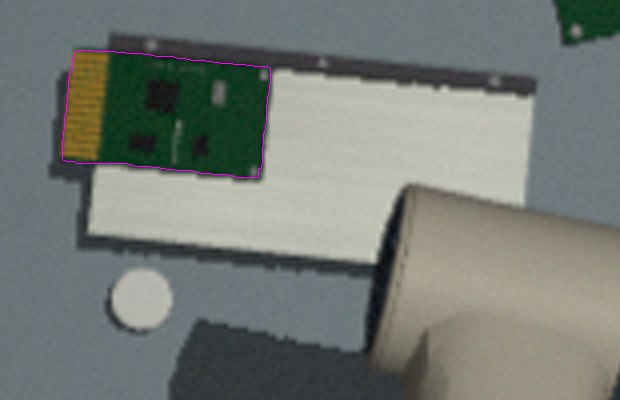

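The board is clear in view, flush to the fence (x 17.6, angle 0.024) with about 25.6 mm overhang. It needs about 9 mm more.

Request:
step_arm(
  steps=[
    [0.0,0.019,-0.035,0,0,0,0],
    [0.0,0.019,-0.035,0,0,0,0],
    [0.0,0.019,-0.035,0,0,0,0],
    [0.0,0.019,-0.035,0,0,0,0],
    [0.0,0.019,-0.035,0,0,0,0],
  ],
)

```text
clock: 11.47
ee_pos: [0.5086, -0.0912, 0.117]
tool_rot: [-3.134, 0.217, -0.001]
ft_force: [1.3, -1.0, 0.1]
grip_width: 0.0
```

Request:
step_arm(
  steps=[
    [0.0,0.019,-0.035,0,0,0,0],
    [0.0,0.019,-0.035,0,0,0,0],
    [0.0,0,0,0,0,0,0],
    [0.0,0,0,0,0,0,0],
  ],
)

```text
clock: 11.8
ee_pos: [0.5559, -0.0268, 0.1162]
tool_rot: [3.134, -0.212, -0.001]
ft_force: [-1.0, -0.6, -0.3]
grip_width: -0.0
```

Request:
step_arm(
  steps=[
    [0.0,-0.003,0,0.035,0,0,0],
    [0.0,0,0,0.015,0,0,0],
    [0.0,0,0,0.004,0,0,0],
    [0.0,0,0,0,0,0,0],
    [0.0,0,0,0,0,0,0],
  ],
)

```text
clock: 12.22
ee_pos: [0.5528, -0.0282, 0.0639]
tool_rot: [3.134, -0.216, 0.003]
ft_force: [-0.7, 0.3, 0.3]
grip_width: -0.0003
```

Request:
step_arm(
  steps=[
    [0.0,0,0,0.002,0,0,0],
    [0.0,0,-0.007,0,0,0,0],
    [0.0,0,-0.007,0,0,0,0],
    [0.0,0,-0.007,0,0,0,0],
    [0.0,0,0,0,0,0,0],
  ],
)

```text
clock: 12.63
ee_pos: [0.5558, -0.0049, 0.0611]
tool_rot: [-3.134, 0.213, -0.001]
ft_force: [0.6, 0.7, 0.4]
grip_width: -0.0003
```

Request:
step_arm(
  steps=[
    [0.0,0,-0.004,0,0,0,0],
    [0.0,0,-0.004,0,0,0,0],
    [0.0,0,-0.003,0,0,0,0],
    [0.0,0,-0.003,0,0,0,0],
    [0.0,0,0,0,0,0,0],
  ],
)

```text
clock: 13.05
ee_pos: [0.5572, 0.008, 0.0607]
tool_rot: [-3.134, 0.215, -0.0]
ft_force: [0.4, -0.5, -1.3]
grip_width: -0.0005
```

Request:
step_arm(
  steps=[
    [0.0,0,0,0,0,0,0],
  ],
)

```text
clock: 13.13
ee_pos: [0.5572, 0.0077, 0.0607]
tool_rot: [-3.134, 0.215, 0.0]
ft_force: [-0.8, -0.5, -0.1]
grip_width: -0.0002
```

Local y is now 40.3, so the expected overhang is about 36 mm. Back off, lift, retreat and check.

Request:
step_arm(
  steps=[
    [0.0,0,0.012,0,0,0,0],
    [0.0,0,0.012,0,0,0,0],
    [0.0,0,0,-0.02,0,0,0],
    [0.0,0,0,-0.035,0,0,0],
    [0.0,-0.02,0.035,0,0,0,0],
  ],
)

```text
clock: 13.55
ee_pos: [0.5359, -0.0473, 0.1218]
tool_rot: [-3.134, 0.209, -0.02]
ft_force: [2.2, -1.0, 1.4]
grip_width: 0.0003
```

Request:
step_arm(
  steps=[
    [0.0,-0.02,0.035,0,0,0,0],
    [0.0,-0.02,0.035,0,0,0,0],
    [0.0,-0.02,0.035,0,0,0,0],
    [0.0,-0.02,0.035,0,0,0,0],
    [0.0,-0.02,0.035,0,0,0,0],
  ],
)

```text
clock: 13.97
ee_pos: [0.4042, -0.2099, 0.116]
tool_rot: [3.134, -0.216, 0.001]
ft_force: [1.1, -0.6, 0.2]
grip_width: -0.0005
```

Request:
step_arm(
  steps=[
    [0.0,-0.01,0.035,0,0,0,0],
    [0.0,0,0,0,0,0,0],
    [0.0,0,0,0,0,0,0],
  ],
)

```text
clock: 14.22
ee_pos: [0.39, -0.2433, 0.1159]
tool_rot: [3.134, -0.223, 0.0]
ft_force: [0.2, 0.8, 0.2]
grip_width: -0.0001
```

```bash
python3 - <<'E'
from h import *
from meas import measure
print(state()["ee_pos"])
a=np.radians(-7.87)
for n in("m7","m8"):
    o=measure(n,1); d=o["c"]*1000-[533.2,-29.7]
    x,y=d@[np.cos(a),np.sin(a)], d@[-np.sin(a),np.cos(a)]; print("x",x,"y",y,"overhang",y+70-150,"rel",o["yaw"]-a)
E
```

```text
[ 0.39000129 -0.24329847  0.11585707]
board c [566.53051758  83.05724335] size (140.9589080810547, 80.19669342041016) yaw deg -6.0678215 gold [573.88727257 139.29540446]
x 17.577200442353103 y 116.25902697806951 overhang 36.25902697806953 rel 0.03145394310586502
board c [566.86114502  83.15524292] size (140.5786895751953, 80.27102661132812) yaw deg -6.336325 gold [573.89063983 139.32841568]
x 17.89129512137522 y 116.40137498079798 overhang 36.40137498079798 rel 0.026767669471431277
```

View pics/m8_a.png

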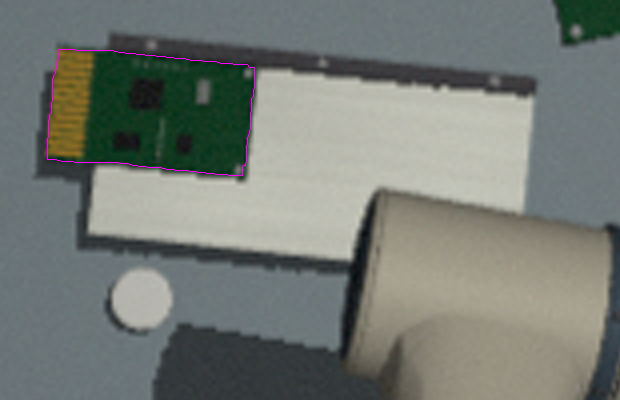

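The final view shows the board flush to the fence with its gold edge overhanging about 36 mm and the hand well clear. I'll do a quick jar/spool difference check in the scene view, then hand in.

```bash
python3 - <<'E'
from h import *
a=cv2.imread("pics/scene0.png"); b=shot("scene","s9")
for n,(x,y,r) in dict(jar=(221,231,10),spool=(268,206,8),tray=(359,179,20),driver=(134,282,32)).items():
    t=a[y-r:y+r,x-r:x+r]; s=b[y-r-8:y+r+8,x-r-8:x+r+8]
    m=cv2.minMaxLoc(cv2.matchTemplate(s,t,cv2.TM_CCOEFF_NORMED)); print(n,"score",round(m[1],2),"shift px",m[3][0]-8,m[3][1]-8)
job_done(); print(state()["clock"])
E
```

```text
jar score 0.81 shift px 0 0
spool score 1.0 shift px 0 0
tray score 1.0 shift px 0 0
driver score 1.0 shift px 0 0
the job is handed in; nothing more can be done
the job is handed in; nothing more can be done
```

I handed the job in at about 14 s on the robot's clock. The board is against the fence with its contact edge about 36 mm past the ledge end. I squared it to the fence with the opened fingertips, then slid it along with closed fingertips in two pushes, the second a 10 mm correction.

Last checks from the top camera:

| Check | Measured | Required |
|---|---|---|
| Overhang | about 36.3 mm | 25 to 45 mm |
| Board x in the ledge frame | about 17.7 mm | above 13 mm |
| Angle to the fence | 0.027–0.031 rad | below 0.06 rad |

- **Angle:** by eye in the image the board edge looks parallel to the fence, so the true angle is probably smaller than the fit gave.
- **Other things:** matching the scene view against the first picture showed no shift of the jar, spool, tray or driver. The jar's match was weaker (0.81, the others 1.0), which I put down to the arm's shadow or partial cover.
- **Disagreement:** an earlier rough reading of the overhang from the scene camera came out about 4 mm lower than the top view implied. I relied on the unobstructed top view.
- **Not measured:** I judged flatness and rest only from the pictures. The hand was retreated clear at the end.

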